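# Clear the blank clamp and load the square turning blanks

## Robot

A 6-joint arm with a two-finger parallel gripper is mounted at the origin on the work surface. World frame = base frame: x ahead of the robot, y to its left, z up, the work surface at z = 0. Lengths are in m, angles in rad, forces in N, time in s.
With the tool pointing down it reaches from about 0.25 to 0.775 m from the base axis. Payload 4 kg.
Tool frame: the origin (TCP) lies between the finger pads; the fingertips stand 14 mm ahead of it and the grasp point (between the pads) lies 5 mm behind it (nose_length is the distance from the TCP to the fingertips, in m); z points along the fingers, y is the line along which they close (so a half turn about z gives the same grasp; the last joint's range is limited). The gripper opens to 94 mm and grips with 3 to 60 N. Pads are 16 mm wide; open, the fingers measure 119 mm over their backs; the gripper's body (75 mm by 177 mm) begins 78 mm behind the grasp point.
Start: joints at [-1.372, 0.087, 1.371, -0, 1.684, -0.103], TCP at [0.163, -0.525, 0.197] pointing down, gripper open.
Joint ranges: [-3.1, 3.1], [-0.76, 2.03], [0.27, 2.55], [-1.08, 4.22], [0.17, 2.65], [-2.57, 2.57]. Speed limits (rad/s): [2.79, 2.79, 3.14, 3.14, 3.14, 3.14].

## Interface

Orientations are given as [roll, pitch, yaw] about the fixed x, y, z axes, in that order (R = Rz(yaw) Ry(pitch) Rx(roll)).
In Python, from bench import * gives the robot as it stands.
- The arm moves only by the tool move_arm, never from a script. Its argument "steps" is one flat list of numbers, 7 for each row, row after row: the turn, a rotation vector about the world's x, y, z in rad, then the shift along the world's x, y, z in m, then the opening, from 0 (shut) to 1 (fully open). A call has 1 to 12 rows; each row is the pose to reach, as a shift and turn from the pose commanded when the call began; what a row does not reach only later rows make up. A row lasts 1/10 s, in which the tool goes at most 50 mm and 8.59 degrees, less where a joint would pass 70% of its speed; a pose out of reach is approached as far as the arm can. A call with a gripper value outside its range is refused whole. The fingers move at their own pace and stop on an object; the grip force is fixed at half the most. Time passes only in rows, so rows that repeat a pose let the fingers close. It gives the time, the measured TCP pose, the force, the opening and the grip force at its end, in the units of the state.
- get_obs(): the state, without advancing time (a new reading comes with each control period).
- snapshot(name): name is "side" or "top"; returns (picture, depth): 384x512x3 uint8, red, green, blue; 384x512 float32, m along the optical axis (not along the pixel's ray), 0 where there is no reading.
- camera_model(name): a dict with "fx", "fy", "cx", "cy" (pixels), "rvec" (rotation vector, rad) and "tvec" (3), from world to camera coordinates, as OpenCV has them. Camera axes: x right, y down, z forward; pixel columns grow to the right and rows downward; lengths in m; the calibration is good to about 2 mm. A picture is of the moment at which its call begins. camera_model takes no time and is no camera call.
- close_job(): hands the job in; it is judged then, once.
Trained networks look in the newest picture that a camera, given by its name, has taken for a name from the list of things; names that differ only in an ending like _2 or _b are one class to them, and where a whole thing is asked for, a point or a joint stands for the part that bears it (a point fixed in the world has none). Each returns a list of dicts, best first, with "score" (0 to 1); they miss things now and then, are a little off and sometimes report something else, mostly with a low value. They report only what shows in the picture. A call takes as long as a camera call.
- silhouettes(camera, target): "pixels" (384x512 bool, what is visible of it) and "uv" ([column, row] in pixels, amid what is visible of it).
- spot_point(camera, target): "uv" ([column, row] in pixels: a listed point, or the origin of a listed thing).
The state is a dict: "time": time; "joint_positions": joint angles; "qvel": joint speeds; "joint_torque": joint torques, N m; "tool_pos": TCP position; "ee_rot": TCP orientation; "wrist_force": force on the tool from outside, world axes, zero at the start; "wrist_torque": the same for the moment, N m; "width": finger opening in m; "finger_force": force on a finger pad.
Only numpy, scipy, OpenCV 4.12 (cv2) and the standard library are available. Lean on these libraries where they do the work, as an engineer would, in place of code of your own. Each camera call takes 0.05 s, during which the arm holds its last target. There are 200 camera calls.

## Task

Take the scraper block from its cork mat and sweep all the chips along the clamp's bed, off its end and into the steel tray, with the scraper and not with the fingers, then stand the scraper back in the middle of its mat. Next stand every square blank on the bed between the open jaws, upright and with its flats square to the jaws, and only then slide the front jaw in by its post until it clamps them. Leave the chips in the tray and do not disturb the other things on the bench.

Things in the scene. Friction and masses are not known exactly. Their poses are not given: they have to be found in the camera images.
- clamp: low clamp fixed to the bench, open channel between two plywood jaws. Origin: centre of its underside; y along the channel, x across it towards the back jaw (away from the robot). Aluminium bed 248 mm long (y -124 to +124), top at z = 30 mm. Back jaw fixed, inner face at x = +29 mm, 36 mm thick; both jaws 248 mm long, tops at z = 65 mm; channel ends open. A tray is at the +y end
- tray (a point): middle of the floor of the steel chip tray that is part of the clamp, at clamp y = +170 mm, floor 3 mm above the bench: inside 120 mm (clamp x) by 92 mm (clamp y, from the bed's end at +124 to +216), rim 26 mm above the bench, so below the bed's top
- jaw (a joint): position (m) of the sliding front jaw along clamp +x: 0 fully open (start 0 to 0.003), 0.022 end of travel. Its inner face is at clamp x = -29 mm + value: channel 58 mm wide at 0, a square-set 46 mm blank is clamped at about 0.012. Jaw 30 mm thick. Slides with about 4 N friction, stays where left
- jaw_post (a point): grip point on the axis of the black upright post that slides the front jaw: 26 mm in diameter, from z = 49 to 104 mm, this point at z = 80 mm. Rigidly joined to the jaw by a steel tongue (top at z = 49 mm), 85 mm in front of the jaw's inner face
- scraper: scraper block, about 0.4 kg, standing upright: thick steel sole and dark wooden foot, together 50 mm (its x) by 60 mm (its y) and 42 mm high, and above it a pale square handle 26 x 26 mm from 42 to 120 mm height, faces square to the foot. Bottom-heavy. Origin at the centre of the sole's underside, z up.
- mat: cork mat fixed to the bench, 110 x 110 mm, 4 mm thick, where the scraper block is kept; origin at the centre of its underside.
- blank1: square wooden turning blank standing on end, 46 x 46 mm and 95 mm tall, about 0.15 kg; origin at the centre of its underside, z up along its length, x and y square to its side faces (it looks the same after each quarter turn). Absent (None) in some runs: 3 or 4 of them are there.
- blank2: square wooden turning blank standing on end, 46 x 46 mm and 95 mm tall, about 0.15 kg; origin at the centre of its underside, z up along its length, x and y square to its side faces (it looks the same after each quarter turn). Absent (None) in some runs: 3 or 4 of them are there.
- blank3: square wooden turning blank standing on end, 46 x 46 mm and 95 mm tall, about 0.15 kg; origin at the centre of its underside, z up along its length, x and y square to its side faces (it looks the same after each quarter turn). Absent (None) in some runs: 3 or 4 of them are there.
- blank4: square wooden turning blank standing on end, 46 x 46 mm and 95 mm tall, about 0.15 kg; origin at the centre of its underside, z up along its length, x and y square to its side faces (it looks the same after each quarter turn). Absent (None) in some runs: 3 or 4 of them are there.
- chip1: flat wooden offcut chip, about 26 x 20 mm and 12 mm thick, lying on the clamp's bed; origin at the centre of its underside. Absent (None) in some runs: 2 to 4 of the four are there.
- chip2: flat wooden offcut chip, about 26 x 20 mm and 12 mm thick, lying on the clamp's bed; origin at the centre of its underside. Absent (None) in some runs: 2 to 4 of the four are there.
- chip3: flat wooden offcut chip, about 26 x 20 mm and 12 mm thick, lying on the clamp's bed; origin at the centre of its underside. Absent (None) in some runs: 2 to 4 of the four are there.
- chip4: flat wooden offcut chip, about 26 x 20 mm and 12 mm thick, lying on the clamp's bed; origin at the centre of its underside. Absent (None) in some runs: 2 to 4 of the four are there.
- wax_tin: bystander: round steel tin, 68 mm in diameter, 34 mm high, origin at the centre of its underside
- puck: bystander: dark turned wooden disc, 80 mm in diameter, 30 mm high, origin at the centre of its underside
- mug: bystander: white mug, 80 mm in diameter, 90 mm high, origin at the centre of its underside
- bowl: bystander: turned wooden bowl, 130 mm in diameter, 55 mm high, origin at the centre of its underside
- spanner: bystander: flat spanner lying on the bench, origin in its middle

How it is judged:
On the way, in this order (a step that is already met when the one before it is completed fails the run):
1. all chips have been pushed off the bed into the tray, the scraper standing on the bed at its tray end (y of chip1 in the frame of clamp between 0.125 and 0.219 m and x of chip1 in the frame of clamp between -0.062 and 0.062 m and z of each of chip1, chip2, chip3, chip4 in the frame of clamp below 0.06 m and y of chip2 in the frame of clamp between 0.125 and 0.219 m and x of chip2 in the frame of clamp between -0.062 and 0.062 m and y of chip3 in the frame of clamp between 0.125 and 0.219 m and x of chip3 in the frame of clamp between -0.062 and 0.062 m and y of chip4 in the frame of clamp between 0.125 and 0.219 m and x of chip4 in the frame of clamp between -0.062 and 0.062 m and y of scraper in the frame of clamp between 0.065 and 0.165 m and x of scraper in the frame of clamp between -0.03 and 0.03 m and z of scraper in the frame of clamp below 0.05 m), for 0.1 s.
2. the scraper is back upright on its mat, within 30 mm of the middle (horizontal distance between scraper and mat below 0.03 m and angle between scraper's own z axis and vertical below 0.08 rad and height (world z) of scraper below 0.01 m), for 0.2 s.
3. all blanks stand on the bed between the jaws, flats within 0.12 rad of square, the jaw still open (below 0.007) (x of blank1 in the frame of clamp between -0.02 and 0.02 m and y of blank1 in the frame of clamp between -0.105 and 0.105 m and z of blank1 in the frame of clamp between 0.02 and 0.034 m and angle between each of blank1, blank2, blank3, blank4's own z axis and vertical below 0.06 rad and (angle between the x axis of blank1 and the x axis of clamp, either way round below 0.12 rad or angle between the x axis of blank1 and the y axis of clamp, either way round below 0.12 rad) and x of blank2 in the frame of clamp between -0.02 and 0.02 m and y of blank2 in the frame of clamp between -0.105 and 0.105 m and z of blank2 in the frame of clamp between 0.02 and 0.034 m and (angle between the x axis of blank2 and the x axis of clamp, either way round below 0.12 rad or angle between the x axis of blank2 and the y axis of clamp, either way round below 0.12 rad) and x of blank3 in the frame of clamp between -0.02 and 0.02 m and y of blank3 in the frame of clamp between -0.105 and 0.105 m and z of blank3 in the frame of clamp between 0.02 and 0.034 m and (angle between the x axis of blank3 and the x axis of clamp, either way round below 0.12 rad or angle between the x axis of blank3 and the y axis of clamp, either way round below 0.12 rad) and x of blank4 in the frame of clamp between -0.02 and 0.02 m and y of blank4 in the frame of clamp between -0.105 and 0.105 m and z of blank4 in the frame of clamp between 0.02 and 0.034 m and (angle between the x axis of blank4 and the x axis of clamp, either way round below 0.12 rad or angle between the x axis of blank4 and the y axis of clamp, either way round below 0.12 rad) and value of joint jaw below 0.007 m), for 0.2 s.
4. the jaw is closed on the blanks (beyond 0.0105) (value of joint jaw above 0.0105 m), for 0.2 s.
At the end, for the whole second after the job is handed in: chips all in the tray; every blank on the bed between the jaws, within 105 mm of its middle, upright within 0.06 rad, flats within 0.05 rad of square; jaw closed on them (joint 0.0105 to 0.0145); scraper upright within 30 mm of its mat's middle; all at rest (all of step 2 and y of chip1 in the frame of clamp between 0.125 and 0.219 m and x of chip1 in the frame of clamp between -0.062 and 0.062 m and z of each of chip1, chip2, chip3, chip4 in the frame of clamp below 0.06 m and y of chip2 in the frame of clamp between 0.125 and 0.219 m and x of chip2 in the frame of clamp between -0.062 and 0.062 m and y of chip3 in the frame of clamp between 0.125 and 0.219 m and x of chip3 in the frame of clamp between -0.062 and 0.062 m and y of chip4 in the frame of clamp between 0.125 and 0.219 m and x of chip4 in the frame of clamp between -0.062 and 0.062 m and x of blank1 in the frame of clamp between -0.02 and 0.02 m and y of blank1 in the frame of clamp between -0.105 and 0.105 m and z of blank1 in the frame of clamp between 0.02 and 0.034 m and angle between each of blank1, blank2, blank3, blank4's own z axis and vertical below 0.06 rad and (angle between the x axis of blank1 and the x axis of clamp, either way round below 0.05 rad or angle between the x axis of blank1 and the y axis of clamp, either way round below 0.05 rad) and x of blank2 in the frame of clamp between -0.02 and 0.02 m and y of blank2 in the frame of clamp between -0.105 and 0.105 m and z of blank2 in the frame of clamp between 0.02 and 0.034 m and (angle between the x axis of blank2 and the x axis of clamp, either way round below 0.05 rad or angle between the x axis of blank2 and the y axis of clamp, either way round below 0.05 rad) and x of blank3 in the frame of clamp between -0.02 and 0.02 m and y of blank3 in the frame of clamp between -0.105 and 0.105 m and z of blank3 in the frame of clamp between 0.02 and 0.034 m and (angle between the x axis of blank3 and the x axis of clamp, either way round below 0.05 rad or angle between the x axis of blank3 and the y axis of clamp, either way round below 0.05 rad) and x of blank4 in the frame of clamp between -0.02 and 0.02 m and y of blank4 in the frame of clamp between -0.105 and 0.105 m and z of blank4 in the frame of clamp between 0.02 and 0.034 m and (angle between the x axis of blank4 and the x axis of clamp, either way round below 0.05 rad or angle between the x axis of blank4 and the y axis of clamp, either way round below 0.05 rad) and value of joint jaw between 0.0105 and 0.0145 m and linear speed of each of scraper, blank1, blank2, blank3, blank4, chip1, chip2, chip3, chip4 below 0.02 m/s); the robot touches nothing.
It fails at once if a finger pushes a chip (over 1 N) (contact force between the fingers and chip1 above 1 N or contact force between the fingers and chip2 above 1 N or contact force between the fingers and chip3 above 1 N or contact force between the fingers and chip4 above 1 N).
It fails at once if a bystander is moved more than 50 mm (distance of any of wax_tin, puck, mug, bowl, spanner from where it was at the start of the episode above 0.05 m).
Of blank1, blank2, blank3, blank4 only 3 to 4 are there at a start; the rules pass over those that are not, and their reading is None.
Of chip1, chip2, chip3, chip4 only 2 to 4 are there at a start; the rules pass over those that are not, and their reading is None.
At some moment in a run one of scraper may be knocked a few centimetres aside while the robot is not near it.
It also fails if it takes over 210 s, if anything falls off the work surface, if the arm or the gripper's body presses on something with over 40 N, if the wrist force passes 120 N, or if a joint passes its speed limit or range.

## Working session

There is one attempt and no reset: what is moved stays moved. The work goes in short steps, Python scripts to look and compute and a tool call to move; the robot and the scene stay as the last step left them, time stands still between calls to the robot, and variables do not carry over. Pictures are saved under pics/ and viewed, at most 14 in all, crops included, and the job is handed in when it is done.

Besides the shell and the picture viewer there is one more tool, called after "Call:" by a JSON object that holds its "op" and its "data". move_arm: Moves the arm, as the interface text tells. Its arguments: {"type":"object","properties":{"steps":{"type":"array"}},"required":["steps"]}

```bash
mkdir -p pics
cat > h.py <<'E'
from bench import *
import numpy as np, cv2
def cam(n):
    c=camera_model(n);R=cv2.Rodrigues(np.array(c["rvec"],float))[0];return c,R,np.array(c["tvec"],float).ravel()
def cloud(n,d):
    c,R,t=cam(n);v,u=np.mgrid[:384,:512]
    P=np.stack([(u-c["cx"])/c["fx"]*d,(v-c["cy"])/c["fy"]*d,d],-1)
    W=(P-t)@R; W[d<=0]=np.nan; return W
def save(n,im,s=1.5): cv2.imwrite(n,cv2.resize(im[:,:,::-1],None,fx=s,fy=s))
E
cat > a.py <<'E'
from h import *
o=get_obs();print(o["time"],o["tool_pos"],o["ee_rot"],o["width"])
ims={}
for n in("side","top"):
    p,d=snapshot(n);save(f"pics/{n}0.png",p);W=cloud(n,d);np.save(n,W);ims[n]=W
    c,R,t=cam(n);print(n,-R.T@t)
    for k in("clamp","jaw","scraper","mat","blank1","chip1","wax_tin","puck","mug","bowl","spanner"):
        for s in silhouettes(n,k)[:6]:
            if s["score"]<.3: continue
            w=W[s["pixels"]];w=w[~np.isnan(w[:,0])]
            if len(w)<5: continue
            zt=np.percentile(w[:,2],97);tp=w[w[:,2]>zt-.006]
            r=cv2.minAreaRect((tp[:,:2]*1000).astype(np.float32))
            print(k,round(s["score"],2),np.round(s["uv"]),len(w),"zt",round(zt,3),"rect",np.round(r[0]),np.round(r[1]),round(r[2],1))
E
python3 a.py
```

```text
0.0 [ 0.16336676 -0.52459499  0.19623204] [-3.13944197e+00 -2.44467885e-04  3.01795288e-01] 0.09375770573865669
side [0.45285093 0.67860451 0.73081419]
clamp 0.71 [220. 207.] 6804 zt 0.068 rect [579. -51.] [249. 191.] 78.4
clamp 0.64 [303. 153.] 511 zt 0.097 rect [ 405. -265.] [45. 48.] 0.1
jaw 0.6 [246. 196.] 1449 zt 0.103 rect [498. -33.] [22. 24.] 51.2
scraper 0.68 [280. 360.] 1317 zt 0.125 rect [435. 380.] [26. 25.] 26.2
scraper 0.45 [180. 152.] 1053 zt 0.056 rect [ 782. -199.] [125. 130.] 17.0
mat 0.85 [258. 363.] 1316 zt 0.008 rect [443. 367.] [113.  91.] 12.0
mat 0.44 [280. 361.] 1291 zt 0.125 rect [435. 380.] [25. 25.] 26.2
blank1 0.8 [306. 274.] 1056 zt 0.097 rect [387. 188.] [47. 48.] 18.2
blank1 0.56 [287. 129.] 526 zt 0.097 rect [ 457. -366.] [46. 44.] 50.5
blank1 0.56 [304. 151.] 510 zt 0.097 rect [ 405. -265.] [45. 48.] 0.1
blank1 0.43 [249. 195.] 1384 zt 0.102 rect [497. -32.] [23. 19.] 63.8
chip1 0.6 [230. 185.] 60 zt 0.045 rect [604. -84.] [34. 18.] 85.2
chip1 0.58 [224. 189.] 58 zt 0.046 rect [616. -52.] [24. 17.] 72.1
chip1 0.49 [217. 214.] 69 zt 0.047 rect [621.  
[... 1020 characters left out ...]
.] 53.0
blank1 0.66 [197. 232.] 347 zt 0.1 rect [389. 189.] [45. 45.] 17.5
chip1 0.47 [264. 168.] 51 zt 0.051 rect [623.  30.] [26. 16.] 9.4
chip1 0.44 [287. 174.] 49 zt 0.05 rect [616. -52.] [23. 12.] 78.4
wax_tin 0.79 [399. 207.] 403 zt 0.04 rect [ 569. -424.] [59. 58.] 7.1
wax_tin 0.49 [340. 127.] 1128 zt 0.056 rect [ 784. -197.] [126. 122.] 25.9
wax_tin 0.48 [154. 207.] 744 zt 0.01 rect [442. 376.] [109. 109.] 15.7
puck 0.73 [372. 296.] 504 zt 0.034 rect [ 291. -362.] [66. 61.] 9.3
mug 0.72 [156. 139.] 746 zt 0.092 rect [669. 380.] [76. 76.] 29.4
bowl 0.82 [339. 128.] 1105 zt 0.056 rect [ 785. -196.] [122. 123.] 80.6
spanner 0.63 [137. 254.] 360 zt 0.013 rect [285. 356.] [ 36. 173.] 17.7
```

View pics/top0.png

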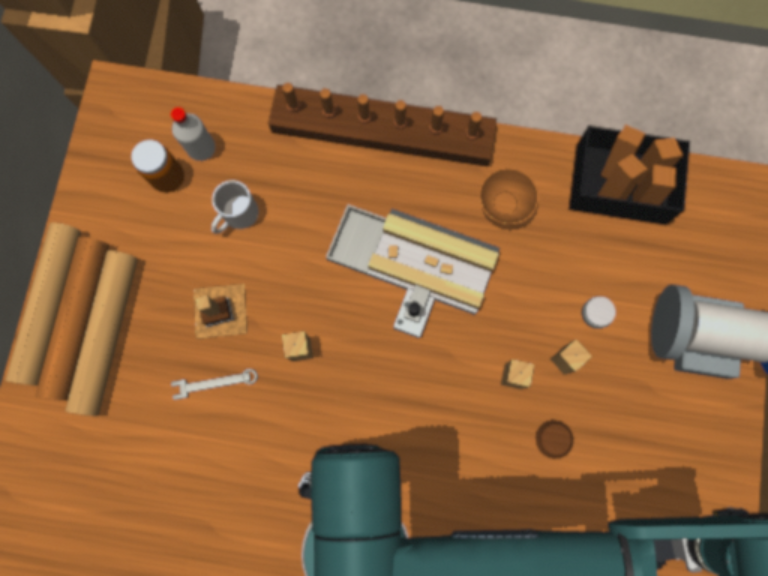

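View pics/side0.png

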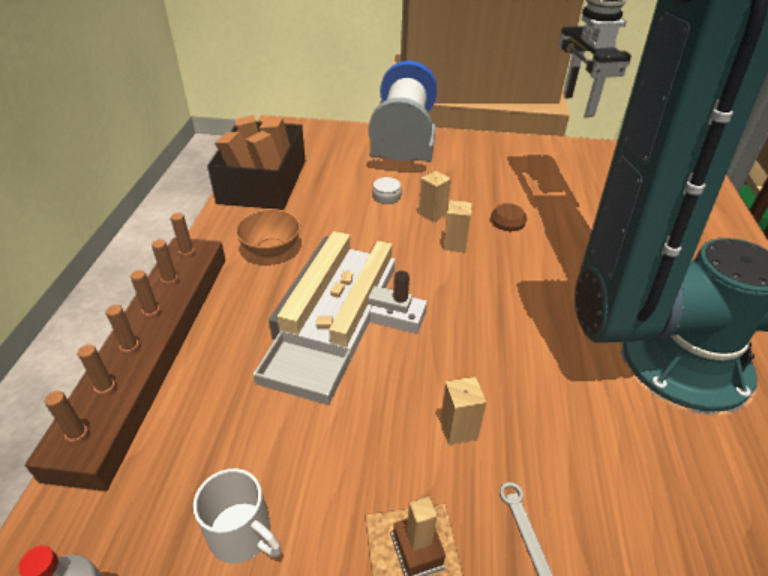

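```bash
cat > b.py <<'E'
from h import *
# clamp pose: fit back-jaw top / jaw tops from both clouds
for n in("side","top"):
    W=np.load(n+".npy");off={"side":.0,"top":.0}[n]
    m=(W[...,2]>.058)&(W[...,2]<.074)&(W[...,0]>.45)&(W[...,0]<.73)&(abs(W[...,1]+.05)<.2)
    k,l,st,ce=cv2.connectedComponentsWithStats(m.astype(np.uint8))
    for i in range(1,k):
        if st[i,4]>150:
            w=W[l==i];r=cv2.minAreaRect((w[:,:2]*1000).astype(np.float32));print(n,"jaw top",np.round(r[0],1),np.round(r[1],1),round(r[2],2),len(w),np.median(w[:,2]))
    # everything between: bed and chips
    m=(W[...,2]>.038)&(W[...,2]<.056)&(W[...,0]>.5)&(W[...,0]<.68)&(abs(W[...,1]+.05)<.16)
    k,l,st,ce=cv2.connectedComponentsWithStats(m.astype(np.uint8))
    for i in range(1,k):
        if st[i,4]>12:
            w=W[l==i];print(n,"chip?",np.round(w.mean(0)*1000),st[i],)
    c,R,t=cam(n)
    for q in("jaw_post","tray","clamp"):
        for s in spot_point(n,q)[:1]:
            u,v=np.round(s["uv"]).astype(int);print(n,q,s["score"],s["uv"],np.round(W[v,u],3))
E
python3 b.py
```

```text
side jaw top [654.9 -65.9] [249.5  38.2] 78.74 908 0.0656504572086325
side jaw top [567.2 -48.6] [248.8  31.3] 78.69 788 0.0656268950336916
side chip? [ 670. -145.   51.] [204 157  15  23  71]
side chip? [645. -34.  47.] [191 161  42  61 227]
side chip? [547. -20.  48.] [219 167  47  63 402]
side chip? [610. -69.  43.] [220 181  15  16 108]
side chip? [622.  31.  44.] [211 210  11   8  81]
side jaw_post 0.68 [270.2, 190.1] [ 0.49  -0.026  0.089]
side tray 0.97 [203.0, 241.2] [0.644 0.092 0.004]
side clamp 0.67 [225.8, 198.9] [ 0.608 -0.038  0.031]
top jaw top [657.6 -65.4] [248.   39.2] 78.96 893 0.06522970991169046
top jaw top [569.1 -47.8] [247.8  31.9] 78.7 772 0.06508885433376871
top chip? [651.  -9.  47.] [257 153  38  16  61]
top chip? [ 670. -145.   50.] [299 156  34  12 112]
top chip? [624.  30.  45.] [259 163   6   9  52]
top chip? [ 631. -106.   46.] [296 168  16   7  26]
top chip? [617. -54.  43.] [283 170   9   7  47]
top chip? [606. -88.  43.] [293 175   9   7  46]
top chip? [ 620. -158.   47.] [313 174  15   7  30]
top chip? [542. -31.  49.] [246 178  47  31 183]
top chip? [ 538. -128.   48.] [294 196  25  10  30]
top jaw_post 0.66 [277.7, 205.9] [ 0.496 -0.042  0.103]
top clamp 0.82 [286.9, 177.5] [ 0.604 -0.056  0.034]
```

The top picture shows the clamp in the centre with its tray at the left end, chips at about (393,251), (431,261) and (447,268), and blanks at (297,346), (519,373) and (574,356). The scraper is on its mat at (215,310). The side picture agrees: 3 blanks and 3 chips.

```bash
cat > fit.py <<'E'
from h import *
from scipy.optimize import minimize
def boxfit(P,x0,hx,hy):
    # P points (N,3) in mm on side/top of box: outline by robust signed distance of a 2D rectangle
    P=P[:,:2]
    def f(p):
        c,s=np.cos(p[2]),np.sin(p[2]);d=P-p[:2]
        a=np.abs(d[:,0]*c+d[:,1]*s)-hx;b=np.abs(-d[:,0]*s+d[:,1]*c)-hy
        o=np.maximum(a,b);return np.minimum(np.abs(np.where(o>0,o,o)),4).mean()
    best=min((minimize(f,[x0[0],x0[1],t],method="Nelder-Mead",options=dict(xatol=.01,fatol=1e-4)) for t in np.arange(-1.6,1.6,.2)),key=lambda r:r.fun)
    return np.round(best.x[:2],1),round(best.x[2],3),round(best.fun,2)
def near(W,c,r,z0,z1):
    w=W.reshape(-1,3)*1000;w=w[~np.isnan(w[:,0])]
    return w[(np.hypot(w[:,0]-c[0],w[:,1]-c[1])<r)&(w[:,2]>z0)&(w[:,2]<z1)]
E
cat > c.py <<'E'
from fit import *
S,T=np.load("side.npy"),np.load("top.npy")
for n,W in(("side",S),("top",T)):
    p=near(W,(436,380),25,60,118); print(n,"handle sides",len(p),boxfit(p,(436,380),13,13))
    p=near(W,(436,380),25,119,132); r=cv2.minAreaRect(p[:,:2].astype(np.float32)); print(" top",r,np.median(p[:,2]))
    p=near(W,(436,380),60,14,54); r=cv2.minAreaRect(p[:,:2].astype(np.float32));print(" foot",len(p),r)
    p=near(W,(436,380),60,40,54); r=cv2.minAreaRect(p[:,:2].astype(np.float32));print(" foottop",len(p),r)
    for b in((388,188),(405,-264),(458,-366)):
        p=near(W,b,40,85,108);r=cv2.minAreaRect(p[:,:2].astype(np.float32));print(" blank top",np.round(r[0]),np.round(r[1]),r[2],np.median(p[:,2]))
        p=near(W,b,40,15,85);print("  sides",boxfit(p,b,23,23))
E
python3 c.py
```

```text
side handle sides 280 (array([435. , 378.9]), np.float64(-1.132), np.float64(0.3))
 top ((434.8356628417969, 379.875), (26.024187088012695, 25.839345932006836), 23.443374633789062) 124.12830936730774
 foot 739 ((435.5929260253906, 380.478515625), (49.026123046875, 59.30730056762695), 26.122177124023438)
 foottop 517 ((434.9007873535156, 379.81427001953125), (48.25026321411133, 58.2216682434082), 24.74650001525879)
 blank top [387. 188.] [47. 48.] 17.750717163085938 95.35488982359726
  sides (array([386.4, 188.2]), np.float64(1.901), np.float64(0.47))
 blank top [ 404. -264.] [48. 46.] 86.92142486572266 95.1081073867155
  sides (array([ 402.2, -266. ]), np.float64(1.519), np.float64(1.31))
 blank top [ 456. -368.] [50. 46.] 49.79302215576172 95.01902297682042
  sides (array([ 456.3, -370.3]), np.float64(-0.676), np.float64(1.1))
top handle sides 65 (array([437.2, 380.7]), np.float64(-1.147), np.float64(0.59))
 top ((435.9076232910156, 380.26531982421875), (24.93147850036621, 26.899795532226562), 21.657236099243164) 124.28869222337708
 foot 229 ((435.976318359375, 379.4570007324219), (49.23882293701172, 59.48537826538086), 27.495712280273438)
 foottop 166 ((436.5184020996094, 379.7391357421875), (48.016563415527344, 59.48537826538086), 27.495712280273438)
 blank top [388. 190.] [46. 47.] 18.90638542175293 94.88127851537965
  sides (array([388.5, 189.8]), np.float64(1.898), np.float64(0.29))
 blank top [ 405. -264.] [47. 46.] 86.58375549316406 94.35090464450982
  sides (array([ 405.7, -264.2]), np.float64(-1.626), np.float64(0.28))
 blank top [ 458. -367.] [46. 48.] 49.81608581542969 94.63658893467922
  sides (array([ 458.7, -368.1]), np.float64(0.886), np.float64(0.47))
```

Call:
{"op": "move_arm", "data": {"steps": [0,0,1.702,0.287,0.425,0.064,1,0,0,1.702,0.287,0.425,0.064,1,0,0,1.702,0.287,0.425,0.064,1,0,0,1.702,0.287,0.425,0.064,1,0,0,1.702,0.287,0.425,0.064,1,0,0,1.702,0.287,0.425,0.064,1,0,0,1.702,0.287,0.425,0.064,1,0,0,1.702,0.287,0.425,0.064,1,0,0,1.702,0.287,0.425,0.064,1,0,0,1.702,0.287,0.425,0.064,1,0,0,1.702,0.287,0.425,0.064,1,0,0,1.702,0.287,0.425,0.064,1]}}

```text
time: 2.7
tool_pos: [0.4518, -0.0977, 0.2618]
ee_rot: [3.14, 0.0, 2.013]
wrist_force: [-0.4, 0.6, -0.3]
width: 0.094
finger_force: 0.0
```

Call:
{"op": "move_arm", "data": {"steps": [0,0,-0.01,-0.015,0.478,-0.02,1,0,0,-0.01,-0.015,0.478,-0.02,1,0,0,-0.01,-0.015,0.478,-0.02,1,0,0,-0.01,-0.015,0.478,-0.02,1,0,0,-0.01,-0.015,0.478,-0.02,1,0,0,-0.01,-0.015,0.478,-0.02,1,0,0,-0.01,-0.015,0.478,-0.02,1,0,0,-0.01,-0.015,0.478,-0.02,1,0,0,-0.01,-0.015,0.478,-0.02,1,0,0,-0.01,-0.015,0.478,-0.02,1,0,0,-0.01,-0.015,0.478,-0.02,1,0,0,-0.01,-0.015,0.478,-0.02,1]}}

```text
time: 3.9
tool_pos: [0.4352, 0.3779, 0.241]
ee_rot: [-3.141, 0.001, 1.995]
wrist_force: [-0.1, 0.4, 0.1]
width: 0.0939
finger_force: 0.0
```

```bash
cat > st.py <<'E'
from fit import *
import sys
o=get_obs();print(o["time"],np.round(o["tool_pos"],4),np.round(o["ee_rot"],4),o["width"])
E
cat > d.py <<'E'
from st import *
p,d=snapshot("top");W=cloud("top",d);p2,d2=snapshot("side");S=cloud("side",d2)
for w in(W,S):
    for z in((40,54),(118,132)):
        q=near(w,(436,380),60,*z)
        if len(q)>20:print(z,len(q),cv2.minAreaRect(q[:,:2].astype(np.float32)))
o=get_obs();print(np.round(o["tool_pos"],4),np.round(o["ee_rot"],4))
E
python3 d.py
```

```text
3.9 [0.4352 0.3779 0.241 ] [-3.1407e+00  9.0000e-04  1.9949e+00] 0.09393987050425434
(40, 54) 158 ((436.747314453125, 380.2311096191406), (47.31888198852539, 58.315311431884766), 26.37752914428711)
(118, 132) 73 ((436.8808898925781, 379.8896179199219), (25.099275588989258, 25.506038665771484), 28.659269332885742)
(40, 54) 519 ((435.385498046875, 379.56329345703125), (47.809696197509766, 58.922210693359375), 25.117603302001953)
(118, 132) 243 ((434.80877685546875, 379.77532958984375), (26.010469436645508, 25.78299331665039), 23.67026710510254)
[0.4358 0.3768 0.2417] [3.1413e+00 5.0000e-04 1.9926e+00]
```

Call:
{"op": "move_arm", "data": {"steps": [0,0,0.01,0,0.002,-0.04,1,0,0,0.01,0,0.002,-0.08,1,0,0,0.01,0,0.002,-0.12,1,0,0,0.01,0,0.002,-0.146,1,0,0,0.01,0,0.002,-0.146,1,0,0,0.01,0,0.002,-0.146,0.1,0,0,0.01,0,0.002,-0.146,0.1,0,0,0.01,0,0.002,-0.146,0.1,0,0,0.01,0,0.002,-0.146,0.1,0,0,0.01,0,0.002,-0.146,0.1,0,0,0.01,0,0.002,-0.146,0.1,0,0,0.01,0,0.002,-0.146,0.1]}}

```text
time: 5.2
tool_pos: [0.4355, 0.3799, 0.0955]
ee_rot: [3.141, -0.0, 2.004]
wrist_force: [0.1, 0.1, 1.2]
width: 0.0412
finger_force: 0.0
```

Call:
{"op": "move_arm", "data": {"steps": [0,0,0,0,0,0,0.1,0,0,0,0,0,0,0.1,0,0,0,0,0,0,0.1,0,0,0,0,0,0,0.1,0,0,0,0,0,0,0.1,0,0,0,0,0,0.02,0.1,0,0,0,0,0,0.05,0.1,0,0,0,0,0,0.09,0.1,0,0,0,0,0,0.13,0.1,0,0,0,0,0,0.16,0.1,0,0,0,0,0,0.16,0.1]}}

```text
time: 6.3
tool_pos: [0.4374, 0.3811, 0.2602]
ee_rot: [3.132, -0.002, 2.004]
wrist_force: [0.5, 0.1, -4.1]
width: 0.0256
finger_force: 30.0
```

Call:
{"op": "move_arm", "data": {"steps": [0,0,-0.63,0.157,-0.523,0,0.1,0,0,-0.63,0.157,-0.523,0,0.1,0,0,-0.63,0.157,-0.523,0,0.1,0,0,-0.63,0.157,-0.523,0,0.1,0,0,-0.63,0.157,-0.523,0,0.1,0,0,-0.63,0.157,-0.523,0,0.1,0,0,-0.63,0.157,-0.523,0,0.1,0,0,-0.63,0.157,-0.523,0,0.1,0,0,-0.63,0.157,-0.523,0,0.1,0,0,-0.63,0.157,-0.523,0,0.1,0,0,-0.63,0.157,-0.523,0,0.1,0,0,-0.63,0.157,-0.523,0,0.1]}}

```text
time: 7.5
tool_pos: [0.5921, -0.1498, 0.2494]
ee_rot: [-3.135, 0.004, 1.366]
wrist_force: [-2.1, -2.3, -5.6]
width: 0.0257
finger_force: 30.0
```

```bash
cat > e.py <<'E'
from st import *
p,d=snapshot("top");W=cloud("top",d);p2,d2=snapshot("side");S=cloud("side",d2)
save("pics/e1.png",p2[100:300,130:380],3)
T=[];
for _ in range(6):
    T.append(np.r_[o["tool_pos"],o["ee_rot"][2]]); snapshot("top"); o=get_obs()
print(np.mean(T,0))
for w in(W,S):
    for z in((196,212),(165,200)):
        q=near(w,(594,-143),45,*z)
        if len(q)>20:print(z,len(q),cv2.minAreaRect(q[:,:2].astype(np.float32)))
    q=near(w,(594,-143),55,155,215);print(q[:,2].min(),boxfit(q,(594,-143),25,30))
E
python3 e.py
```

```text
7.5 [ 0.5921 -0.1498  0.2494] [-3.1351  0.0037  1.3655] 0.025719787441205122
[ 0.59199504 -0.14328211  0.25295853  1.37336849]
167.0213160811299 (array([ 605.5, -147.5]), np.float64(-1.639), np.float64(0.0))
(196, 212) 190 ((591.5592041015625, -145.27810668945312), (60.47685241699219, 46.80195236206055), 76.6185302734375)
(165, 200) 320 ((591.4263305664062, -143.29281616210938), (60.29792785644531, 49.892513275146484), 77.88143920898438)
157.2746001595203 (array([ 598.6, -144.8]), np.float64(1.371), np.float64(1.9))
```

Call:
{"op": "move_arm", "data": {"steps": [0,0,0,0.001,0,-0.03,0.1,0,0,0,0.001,0,-0.06,0.1,0,0,0,0.001,0,-0.08,0.1,0,0,0,0.001,0,-0.08,0.1,0,0,0,0.001,0,-0.085,0.1,0,0,0,0.001,0,-0.09,0.1,0,0,0,0.001,0,-0.095,0.1,0,0,0,0.001,0,-0.1,0.1,0,0,0,0.001,0,-0.1,0.1,0,0,0,0.001,0,-0.1,0.1]}}

```text
time: 8.9
tool_pos: [0.5935, -0.1432, 0.1554]
ee_rot: [3.142, -0.0, 1.374]
wrist_force: [-0.3, 0.1, -4.5]
width: 0.0258
finger_force: 30.0
```

```bash
cat > e2.py <<'E'
from st import *
p2,d2=snapshot("side");S=cloud("side",d2)
save("pics/e2.png",p2[120:290,150:350],3)
print(o["wrist_force"])
T=[]
for _ in range(5):
    T.append(np.r_[o["tool_pos"],o["ee_rot"][2]]); snapshot("top"); o=get_obs()
print(np.mean(T,0))
E
python3 e2.py
```

```text
8.9 [ 0.5935 -0.1432  0.1554] [ 3.1416 -0.      1.3737] 0.025834035738687516
[-0.31582952  0.14024773 -4.49688595]
[ 0.59363187 -0.14325302  0.15568709  1.37371305]
```

View pics/e2.png

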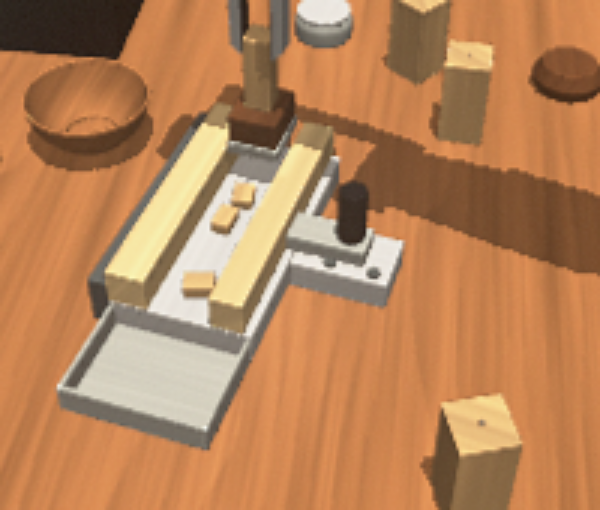

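The crop shows the scraper held at (262,125), centred over the channel between the jaws. The chips at (243,194), (225,217) and (198,283) all lie ahead of it.

Call:
{"op": "move_arm", "data": {"steps": [0,0,0,0,0,-0.006,0.1,0,0,0,0,0,-0.012,0.1,0,0,0,0,0,-0.018,0.1,0,0,0,0,0,-0.024,0.1,0,0,0,0,0,-0.028,0.1,0,0,0,0,0,-0.03,0.1,0,0,0,0,0,-0.032,0.1,0,0,0,0,0,-0.032,0.1]}}

```text
time: 10.0
tool_pos: [0.5934, -0.1431, 0.1232]
ee_rot: [-3.141, -0.0, 1.374]
wrist_force: [0.2, 0.0, -5.0]
width: 0.0258
finger_force: 30.0
```

Call:
{"op": "move_arm", "data": {"steps": [0,0,0,0.002,0.0098,-0.001,0.1,0,0,0,0.004,0.0196,-0.001,0.1,0,0,0,0.0059,0.0294,-0.001,0.1,0,0,0,0.0078,0.0392,-0.001,0.1,0,0,0,0.0098,0.049,-0.001,0.1,0,0,0,0.0118,0.0589,-0.001,0.1,0,0,0,0.0137,0.0687,-0.001,0.1,0,0,0,0.0157,0.0785,-0.001,0.1,0,0,0,0.0176,0.0883,-0.001,0.1,0,0,0,0.0196,0.0981,-0.001,0.1,0,0,0,0.0216,0.1079,-0.001,0.1,0,0,0,0.0235,0.1177,-0.001,0.1]}}

```text
time: 11.2
tool_pos: [0.6172, -0.0249, 0.1226]
ee_rot: [3.141, 0.001, 1.374]
wrist_force: [-0.3, -2.4, -3.1]
width: 0.0256
finger_force: 30.0
```

Call:
{"op": "move_arm", "data": {"steps": [0,0,0,0.0016,0.008,0,0.1,0,0,0,0.0032,0.016,0,0.1,0,0,0,0.0048,0.024,0,0.1,0,0,0,0.0064,0.032,0,0.1,0,0,0,0.008,0.04,0,0.1,0,0,0,0.0096,0.048,0,0.1,0,0,0,0.0112,0.056,0,0.1,0,0,0,0.0128,0.064,0,0.1,0,0,0,0.0144,0.072,0,0.1,0,0,0,0.016,0.08,0,0.1,0,0,0,0.0166,0.083,0,0.1,0,0,0,0.0166,0.083,0,0.1]}}

```text
time: 12.4
tool_pos: [0.6337, 0.0587, 0.1222]
ee_rot: [-3.142, -0.001, 1.375]
wrist_force: [-0.8, 0.0, -1.0]
width: 0.0258
finger_force: 30.0
```

```bash
sed -i 's#pics/e2#pics/e3#' e2.py; python3 e2.py
```

```text
12.4 [0.6337 0.0587 0.1222] [-3.1415e+00 -1.1000e-03  1.3748e+00] 0.025759343015224978
[-0.78815415  0.02814256 -1.04962971]
[0.63362219 0.05835448 0.12223015 1.37418703]
```

View pics/e3.png

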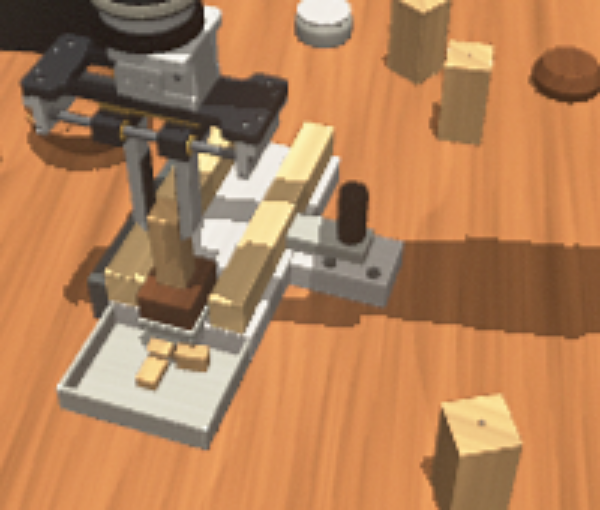

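The crop shows all three chips in the tray, at about (155,370), (160,348) and (192,356), with the scraper at the bed's end.

Call:
{"op": "move_arm", "data": {"steps": [0,0,0,0,0,0.03,0.1,0,0,0,0,0,0.07,0.1,0,0,0,0,0,0.11,0.1,0,0,0,0,0,0.11,0.1]}}

```text
time: 13.1
tool_pos: [0.6363, 0.057, 0.2395]
ee_rot: [3.129, -0.002, 1.373]
wrist_force: [0.2, -1.3, -3.4]
width: 0.026
finger_force: 30.0
```

Call:
{"op": "move_arm", "data": {"steps": [0,0,0.63,-0.192,0.317,0,0.1,0,0,0.63,-0.192,0.317,0,0.1,0,0,0.63,-0.192,0.317,0,0.1,0,0,0.63,-0.192,0.317,0,0.1,0,0,0.63,-0.192,0.317,0,0.1,0,0,0.63,-0.192,0.317,0,0.1,0,0,0.63,-0.192,0.317,0,0.1,0,0,0.63,-0.192,0.317,0,0.1,0,0,0.63,-0.192,0.317,0,0.1,0,0,0.63,-0.192,0.317,0,0.1,0,0,0.63,-0.192,0.317,0,0.1,0,0,0.63,-0.192,0.317,0,0.1]}}

```text
time: 14.3
tool_pos: [0.4422, 0.3732, 0.2315]
ee_rot: [-3.14, 0.001, 2.002]
wrist_force: [0.6, -0.1, -5.1]
width: 0.0257
finger_force: 30.0
```

Call:
{"op": "move_arm", "data": {"steps": [0,0,0,0,0.002,-0.04,0.1,0,0,0,0,0.002,-0.08,0.1,0,0,0,0,0.002,-0.11,0.1,0,0,0,0,0.002,-0.125,0.1,0,0,0,0,0.002,-0.13,0.1,0,0,0,0,0.002,-0.134,0.1,0,0,0,0,0.002,-0.135,0.1,0,0,0,0,0.002,-0.135,0.1]}}

```text
time: 15.1
tool_pos: [0.4426, 0.3772, 0.0993]
ee_rot: [3.138, -0.001, 2.004]
wrist_force: [-0.6, -0.4, -4.6]
width: 0.0258
finger_force: 30.0
```

Call:
{"op": "move_arm", "data": {"steps": [0,0,0,0,0,-0.001,0.1,0,0,0,0,0,-0.002,0.1,0,0,0,0,0,-0.002,1,0,0,0,0,0,-0.002,1,0,0,0,0,0,-0.002,1,0,0,0,0,0,-0.002,1,0,0,0,0,0,-0.002,1,0,0,0,0,0,-0.002,1,0,0,0,0,0,-0.002,1,0,0,0,0,0,-0.002,1,0,0,0,0,0,-0.002,1,0,0,0,0,0,-0.002,1]}}

```text
time: 16.3
tool_pos: [0.4416, 0.3765, 0.0954]
ee_rot: [3.142, 0.0, 2.004]
wrist_force: [0.3, 0.3, 0.3]
width: 0.0938
finger_force: 0.0
```

Call:
{"op": "move_arm", "data": {"steps": [0,0,0,0,0,0.03,1,0,0,0,0,0,0.08,1,0,0,0,0,0,0.13,1,0,0,0,0,0,0.13,1]}}

```text
time: 16.7
tool_pos: [0.4446, 0.3787, 0.2352]
ee_rot: [3.125, -0.003, 2.004]
wrist_force: [0.7, 0.8, 1.0]
width: 0.094
finger_force: 0.0
```

```bash
cat > f.py <<'E'
from st import *
p,d=snapshot("top");W=cloud("top",d);p2,d2=snapshot("side");S=cloud("side",d2)
save("pics/f.png",p2)
for w in(W,S):
    q=near(w,(442,376),60,40,54);print("scraper",cv2.minAreaRect(q[:,:2].astype(np.float32)),np.median(q[:,2]))
    for b in((388,188),(405,-264),(458,-366)):
        p=near(w,b,45,85,108)
        if len(p)>20:r=cv2.minAreaRect(p[:,:2].astype(np.float32));print(" blank top",np.round(r[0],1),np.round(r[1]),r[2])
o=get_obs();print(np.round(o["tool_pos"],4),np.round(o["ee_rot"],4))
E
python3 f.py
```

```text
16.7 [0.4446 0.3787 0.2352] [ 3.1248e+00 -3.0000e-03  2.0039e+00] 0.09397830697345885
scraper ((448.67059326171875, 370.9793395996094), (47.84433364868164, 59.06884002685547), 26.17413902282715) 46.20006845281432
 blank top [388.2 189.4] [46. 46.] 18.588205337524414
 blank top [ 405.2 -263.6] [48. 46.] 86.38299560546875
 blank top [ 458.6 -367.1] [46. 46.] 52.26585388183594
scraper ((447.35162353515625, 370.74237060546875), (48.001869201660156, 58.120452880859375), 24.894399642944336) 46.3518895158049
 blank top [389.2 192.4] [39. 42.] 19.48815155029297
[0.4423 0.3771 0.2276] [ 3.1370e+00 -7.0000e-04  2.0038e+00]
```

Call:
{"op": "move_arm", "data": {"steps": [0,0,-0.114,-0.0536,-0.1875,0,1,0,0,-0.114,-0.0536,-0.1875,0,1,0,0,-0.114,-0.0536,-0.1875,0,1,0,0,-0.114,-0.0536,-0.1875,0,1,0,0,-0.114,-0.0536,-0.1875,0,1,0,0,-0.114,-0.0536,-0.1875,0,1,0,0,-0.114,-0.0536,-0.1875,-0.04,1,0,0,-0.114,-0.0536,-0.1875,-0.08,1,0,0,-0.114,-0.0536,-0.1875,-0.12,1,0,0,-0.114,-0.0536,-0.1875,-0.16,1,0,0,-0.114,-0.0536,-0.1875,-0.16,1,0,0,-0.114,-0.0536,-0.1875,-0.16,0.3]}}

```text
time: 18.0
tool_pos: [0.3875, 0.1898, 0.0648]
ee_rot: [-3.139, -0.0, 1.891]
wrist_force: [0.5, 0.4, 0.7]
width: 0.0892
finger_force: 0.0
```

Call:
{"op": "move_arm", "data": {"steps": [0,0,0,0,0,0,0.3,0,0,0,0,0,0,0.3,0,0,0,0,0,0,0.3,0,0,0,0,0,0,0.3,0,0,0,0,0,0,0.3,0,0,0,0,0,0,0.3,0,0,0,0,0,0,0.3,0,0,0,0,0,0.03,0.3,0,0,0,0,0,0.08,0.3,0,0,0,0,0,0.13,0.3,0,0,0,0,0,0.16,0.3,0,0,0,0,0,0.16,0.3]}}

```text
time: 19.2
tool_pos: [0.3905, 0.1899, 0.2305]
ee_rot: [3.131, -0.0, 1.89]
wrist_force: [-0.4, 0.0, -1.9]
width: 0.0458
finger_force: 29.8
```

Call:
{"op": "move_arm", "data": {"steps": [0,0,-0.516,0.2357,-0.1818,0,0.3,0,0,-0.516,0.2357,-0.1818,0,0.3,0,0,-0.516,0.2357,-0.1818,0,0.3,0,0,-0.516,0.2357,-0.1818,0,0.3,0,0,-0.516,0.2357,-0.1818,0,0.3,0,0,-0.516,0.2357,-0.1818,0,0.3,0,0,-0.516,0.2357,-0.1818,0,0.3,0,0,-0.516,0.2357,-0.1818,0,0.3,0,0,-0.516,0.2357,-0.1818,-0.03,0.3,0,0,-0.516,0.2357,-0.1818,-0.06,0.3,0,0,-0.516,0.2357,-0.1818,-0.075,0.3,0,0,-0.516,0.2357,-0.1818,-0.08,0.3]}}

```text
time: 20.4
tool_pos: [0.6213, 0.0084, 0.1428]
ee_rot: [-3.137, 0.0, 1.375]
wrist_force: [-0.3, 0.0, -1.2]
width: 0.0461
finger_force: 29.8
```

Call:
{"op": "move_arm", "data": {"steps": [0,0,0,0,0,-0.005,0.3,0,0,0,0,0,-0.015,0.3,0,0,0,0,0,-0.025,0.3,0,0,0,0,0,-0.035,0.3,0,0,0,0,0,-0.042,0.3,0,0,0,0,0,-0.046,0.3,0,0,0,0,0,-0.048,0.3,0,0,0,0,0,-0.049,0.3,0,0,0,0,0,-0.049,0.3]}}

```text
time: 21.3
tool_pos: [0.6239, 0.0072, 0.0967]
ee_rot: [3.141, -0.0, 1.374]
wrist_force: [0.2, 0.1, -0.7]
width: 0.0463
finger_force: 29.8
```

Call:
{"op": "move_arm", "data": {"steps": [0,0,0,0,0,-0.001,0.3,0,0,0,0,0,-0.001,0.8,0,0,0,0,0,-0.001,0.8,0,0,0,0,0,-0.001,0.8,0,0,0,0,0,-0.001,0.8,0,0,0,0,0,-0.001,0.8,0,0,0,0,0,0.03,0.8,0,0,0,0,0,0.08,1,0,0,0,0,0,0.13,1,0,0,0,0,0,0.13,1,0,0,0,0,0,0.13,1]}}

```text
time: 22.4
tool_pos: [0.6247, 0.0072, 0.2289]
ee_rot: [3.137, -0.001, 1.374]
wrist_force: [-0.0, 0.5, -0.8]
width: 0.0936
finger_force: 0.0
```

```bash
cat > g.py <<'E'
from st import *
p,d=snapshot("top");W=cloud("top",d);p2,d2=snapshot("side");S=cloud("side",d2)
save(f"pics/{sys.argv[1]}.png",p2[70:360,130:430],2)
O=np.array([610.5,-56.5]);a=-.197;M=np.array([[np.cos(a),np.sin(a)],[-np.sin(a),np.cos(a)]])
for n,w in(("top",W),("side",S)):
    q=near(w,(448,371),60,40,54)
    if len(q)>20:print(n,"scraper",cv2.minAreaRect(q[:,:2].astype(np.float32)))
    for b in((405,-264),(458,-366)):
        q=near(w,b,45,85,108)
        if len(q)>20:r=cv2.minAreaRect(q[:,:2].astype(np.float32));print(n," blank top",np.round(r[0],1),np.round(r[1]),r[2])
    for y in(65,0,-65):
        c=O+M.T@np.array([0,y]);q=near(w,c,38,112,140)
        if len(q)>20:
            r=cv2.minAreaRect(q[:,:2].astype(np.float32));print(n," placed",np.round(M@(np.array(r[0])-O),1),np.round(r[1]),round((r[2]+11.3+45)%90-45,1),np.median(q[:,2]))
    m=near(w,O-[0,0],150,58,74);l=(m[:,:2]-O)@M.T
    for nm,k in(("front",l[:,0]<0),("back",l[:,0]>0)):
        if k.sum()>30: print(n,nm,"jaw inner x",np.round(np.percentile(l[k,0],[3,97]),1))
o=get_obs();print(np.round(o["tool_pos"],4),np.round(o["ee_rot"],4))
E
python3 g.py g1
```

```text
22.4 [0.6247 0.0072 0.2289] [ 3.1366e+00 -6.0000e-04  1.3738e+00] 0.09363417052722105
top scraper ((449.2774353027344, 371.36956787109375), (49.55387496948242, 58.02561569213867), 25.167715072631836)
top  blank top [ 405.3 -263.9] [46. 47.] 85.4343490600586
top  blank top [ 457.8 -367.4] [46. 47.] 49.42238998413086
top  placed [-9.3 58.7] [32. 56.] -38.9 124.55063156668676
top front jaw inner x [-57.7 -28.2]
top back jaw inner x [29.1 64.8]
side scraper ((446.9570617675781, 370.544189453125), (48.79118347167969, 58.26167297363281), 24.613750457763672)
side  blank top [ 403.6 -263.5] [52. 46.] 86.46619415283203
side  blank top [ 456.4 -368.3] [48. 49.] 52.27685546875
side  placed [-1.3 66.8] [49. 47.] 0.1 125.2689390805223
side front jaw inner x [-114.8  -16.6]
side back jaw inner x [15.3 62.6]
[0.623  0.0073 0.2247] [-3.1390e+00  4.0000e-04  1.3738e+00]
```

Call:
{"op": "move_arm", "data": {"steps": [0,0,0.132,-0.2192,-0.2709,0,1,0,0,0.132,-0.2192,-0.2709,0,1,0,0,0.132,-0.2192,-0.2709,0,1,0,0,0.132,-0.2192,-0.2709,0,1,0,0,0.132,-0.2192,-0.2709,0,1,0,0,0.132,-0.2192,-0.2709,0,1,0,0,0.132,-0.2192,-0.2709,0,1,0,0,0.132,-0.2192,-0.2709,0,1,0,0,0.132,-0.2192,-0.2709,0,1,0,0,0.132,-0.2192,-0.2709,-0.05,1,0,0,0.132,-0.2192,-0.2709,-0.08,1]}}

```text
time: 23.6
tool_pos: [0.4046, -0.2615, 0.1432]
ee_rot: [-3.139, -0.003, 1.508]
wrist_force: [-0.1, -1.1, -0.1]
width: 0.0938
finger_force: 0.0
```

Call:
{"op": "move_arm", "data": {"steps": [0,0,0,0,0,-0.03,1,0,0,0,0,0,-0.06,1,0,0,0,0,0,-0.081,1,0,0,0,0,0,-0.081,1,0,0,0,0,0,-0.081,0.3,0,0,0,0,0,-0.081,0.3,0,0,0,0,0,-0.081,0.3,0,0,0,0,0,-0.081,0.3,0,0,0,0,0,-0.081,0.3,0,0,0,0,0,-0.081,0.3,0,0,0,0,0,-0.081,0.3,0,0,0,0,0,-0.081,0.3]}}

```text
time: 24.8
tool_pos: [0.4044, -0.2638, 0.0657]
ee_rot: [3.142, 0.0, 1.506]
wrist_force: [-0.2, -1.1, 1.9]
width: 0.0462
finger_force: 29.9
```

Call:
{"op": "move_arm", "data": {"steps": [0,0,0,0,0,0,0.3,0,0,0,0,0,0,0.3,0,0,0,0,0,0.03,0.3,0,0,0,0,0,0.08,0.3,0,0,0,0,0,0.13,0.3,0,0,0,0,0,0.16,0.3,0,0,0,0,0,0.16,0.3]}}

```text
time: 25.5
tool_pos: [0.4066, -0.2653, 0.2308]
ee_rot: [3.133, 0.006, 1.506]
wrist_force: [-0.0, -0.1, -1.0]
width: 0.0459
finger_force: 29.9
```

Call:
{"op": "move_arm", "data": {"steps": [0,0,-0.132,0.2065,0.2071,0,0.3,0,0,-0.132,0.2065,0.2071,0,0.3,0,0,-0.132,0.2065,0.2071,0,0.3,0,0,-0.132,0.2065,0.2071,0,0.3,0,0,-0.132,0.2065,0.2071,0,0.3,0,0,-0.132,0.2065,0.2071,0,0.3,0,0,-0.132,0.2065,0.2071,0,0.3,0,0,-0.132,0.2065,0.2071,0,0.3,0,0,-0.132,0.2065,0.2071,-0.03,0.3,0,0,-0.132,0.2065,0.2071,-0.06,0.3,0,0,-0.132,0.2065,0.2071,-0.075,0.3,0,0,-0.132,0.2065,0.2071,-0.08,0.3]}}

```text
time: 26.7
tool_pos: [0.6087, -0.0574, 0.1423]
ee_rot: [-3.136, 0.0, 1.372]
wrist_force: [-0.3, 0.1, -2.2]
width: 0.0459
finger_force: 29.9
```

Call:
{"op": "move_arm", "data": {"steps": [0,0,0,0,0,-0.005,0.3,0,0,0,0,0,-0.015,0.3,0,0,0,0,0,-0.025,0.3,0,0,0,0,0,-0.035,0.3,0,0,0,0,0,-0.042,0.3,0,0,0,0,0,-0.046,0.3,0,0,0,0,0,-0.048,0.3,0,0,0,0,0,-0.0495,0.3,0,0,0,0,0,-0.0495,0.3]}}

```text
time: 27.6
tool_pos: [0.6111, -0.0566, 0.096]
ee_rot: [3.141, 0.0, 1.374]
wrist_force: [0.2, -0.2, -2.0]
width: 0.046
finger_force: 29.9
```

Call:
{"op": "move_arm", "data": {"steps": [0,0,0,0,0,-0.001,0.3,0,0,0,0,0,-0.001,0.8,0,0,0,0,0,-0.001,0.8,0,0,0,0,0,-0.001,0.8,0,0,0,0,0,-0.001,0.8,0,0,0,0,0,-0.001,0.8,0,0,0,0,0,0.03,0.8,0,0,0,0,0,0.08,1,0,0,0,0,0,0.13,1,0,0,0,0,0,0.13,1,0,0,0,0,0,0.13,1]}}

```text
time: 28.7
tool_pos: [0.6119, -0.0567, 0.2283]
ee_rot: [3.137, -0.0, 1.374]
wrist_force: [0.2, 0.0, -0.8]
width: 0.0938
finger_force: 0.0
```

```bash
python3 g.py g2
```

```text
28.7 [ 0.6119 -0.0567  0.2283] [ 3.1367 -0.      1.3738] 0.09383283759510028
top scraper ((449.344482421875, 370.8927001953125), (48.84727096557617, 57.57434844970703), 25.309417724609375)
top  blank top [ 458.1 -367.6] [46. 47.] 49.431053161621094
top  placed [ 0.6 65.7] [36. 48.] 3.5 125.26131022188167
top front jaw inner x [-57.2 -27. ]
top back jaw inner x [30.4 64.8]
side scraper ((447.39892578125, 370.7522277832031), (47.75740051269531, 57.8570442199707), 25.028104782104492)
side  blank top [ 456.9 -367.3] [49. 48.] 45.32101821899414
side  placed [-1.8 66.9] [49. 46.] -0.1 125.20122826664084
side  placed [ 0.3 -1.1] [49. 48.] -1.3 125.11591778221992
side front jaw inner x [-113.2  -15.9]
side back jaw inner x [10.8 62.8]
[ 0.6103 -0.0565  0.2242] [-3.1389e+00  1.0000e-04  1.3738e+00]
```

Call:
{"op": "move_arm", "data": {"steps": [0,0,-0.493,-0.1535,-0.3109,0,1,0,0,-0.493,-0.1535,-0.3109,0,1,0,0,-0.493,-0.1535,-0.3109,0,1,0,0,-0.493,-0.1535,-0.3109,0,1,0,0,-0.493,-0.1535,-0.3109,0,1,0,0,-0.493,-0.1535,-0.3109,0,1,0,0,-0.493,-0.1535,-0.3109,0,1,0,0,-0.493,-0.1535,-0.3109,0,1,0,0,-0.493,-0.1535,-0.3109,0,1,0,0,-0.493,-0.1535,-0.3109,-0.05,1,0,0,-0.493,-0.1535,-0.3109,-0.08,1]}}

```text
time: 29.9
tool_pos: [0.4575, -0.3651, 0.1427]
ee_rot: [-3.138, -0.001, 0.883]
wrist_force: [-1.2, 0.8, -0.9]
width: 0.0937
finger_force: 0.0
```

Call:
{"op": "move_arm", "data": {"steps": [0,0,0,0,0,-0.03,1,0,0,0,0,0,-0.06,1,0,0,0,0,0,-0.081,1,0,0,0,0,0,-0.081,1,0,0,0,0,0,-0.081,0.3,0,0,0,0,0,-0.081,0.3,0,0,0,0,0,-0.081,0.3,0,0,0,0,0,-0.081,0.3,0,0,0,0,0,-0.081,0.3,0,0,0,0,0,-0.081,0.3,0,0,0,0,0,-0.081,0.3,0,0,0,0,0,-0.081,0.3]}}

```text
time: 31.1
tool_pos: [0.4575, -0.3676, 0.0652]
ee_rot: [3.141, 0.0, 0.881]
wrist_force: [0.5, -0.1, 0.9]
width: 0.0459
finger_force: 30.0
```

Call:
{"op": "move_arm", "data": {"steps": [0,0,0,0,0,0,0.3,0,0,0,0,0,0,0.3,0,0,0,0,0,0.03,0.3,0,0,0,0,0,0.08,0.3,0,0,0,0,0,0.13,0.3,0,0,0,0,0,0.16,0.3,0,0,0,0,0,0.16,0.3]}}

```text
time: 31.8
tool_pos: [0.4594, -0.3692, 0.2312]
ee_rot: [3.13, 0.001, 0.881]
wrist_force: [0.2, 0.4, -0.7]
width: 0.0458
finger_force: 30.0
```

Call:
{"op": "move_arm", "data": {"steps": [0,0,0.493,0.1408,0.2471,0,0.3,0,0,0.493,0.1408,0.2471,0,0.3,0,0,0.493,0.1408,0.2471,0,0.3,0,0,0.493,0.1408,0.2471,0,0.3,0,0,0.493,0.1408,0.2471,0,0.3,0,0,0.493,0.1408,0.2471,0,0.3,0,0,0.493,0.1408,0.2471,0,0.3,0,0,0.493,0.1408,0.2471,0,0.3,0,0,0.493,0.1408,0.2471,-0.03,0.3,0,0,0.493,0.1408,0.2471,-0.06,0.3,0,0,0.493,0.1408,0.2471,-0.075,0.3,0,0,0.493,0.1408,0.2471,-0.08,0.3]}}

```text
time: 33.0
tool_pos: [0.5961, -0.1212, 0.1416]
ee_rot: [-3.136, -0.0, 1.372]
wrist_force: [0.3, -0.4, -1.1]
width: 0.0455
finger_force: 30.0
```

Call:
{"op": "move_arm", "data": {"steps": [0,0,0,0,0,-0.005,0.3,0,0,0,0,0,-0.015,0.3,0,0,0,0,0,-0.025,0.3,0,0,0,0,0,-0.035,0.3,0,0,0,0,0,-0.042,0.3,0,0,0,0,0,-0.046,0.3,0,0,0,0,0,-0.048,0.3,0,0,0,0,0,-0.0492,0.3,0,0,0,0,0,-0.0492,0.3]}}

```text
time: 33.9
tool_pos: [0.5984, -0.1204, 0.0959]
ee_rot: [3.141, 0.0, 1.374]
wrist_force: [0.1, -0.5, -0.3]
width: 0.0461
finger_force: 30.0
```

Call:
{"op": "move_arm", "data": {"steps": [0,0,0,0,0,-0.001,0.3,0,0,0,0,0,-0.001,0.8,0,0,0,0,0,-0.001,0.8,0,0,0,0,0,-0.001,0.8,0,0,0,0,0,-0.001,0.8,0,0,0,0,0,-0.001,0.8,0,0,0,0,0,0.03,0.8,0,0,0,0,0,0.08,1,0,0,0,0,0,0.13,1,0,0,0,0,0,0.13,1,0,0,0,0,0,0.13,1]}}

```text
time: 35.0
tool_pos: [0.5992, -0.1206, 0.2281]
ee_rot: [3.137, 0.0, 1.374]
wrist_force: [-0.1, 0.2, -0.3]
width: 0.0941
finger_force: 0.0
```

Call:
{"op": "move_arm", "data": {"steps": [0,0,0,-0.216,0.01,0,1,0,0,0,-0.216,0.01,0,1,0,0,0,-0.216,0.01,0,1,0,0,0,-0.216,0.01,0,1,0,0,0,-0.216,0.01,0,1,0,0,0,-0.216,0.01,0,1,0,0,0,-0.216,0.01,0,1]}}

```text
time: 35.7
tool_pos: [0.3821, -0.1102, 0.2244]
ee_rot: [-3.14, -0.001, 1.373]
wrist_force: [0.6, -0.1, 0.4]
width: 0.0937
finger_force: 0.0
```

```bash
python3 g.py g3
python3 - <<'E'
from h import *
for n in("top","side"):
    p,d=snapshot(n);W=cloud(n,d)
    for s in silhouettes(n,"jaw_post")[:2]:
        w=W[s["pixels"]]*1000;w=w[w[:,2]>95]
        if len(w)>5:print(n,s["score"],len(w),cv2.minEnclosingCircle(w[:,:2].astype(np.float32)),w[:,2].max())
E
```

```text
35.7 [ 0.3821 -0.1102  0.2244] [-3.1402e+00 -5.0000e-04  1.3735e+00] 0.09366806442666076
top scraper ((448.6881103515625, 370.25323486328125), (47.845035552978516, 58.05204772949219), 26.290321350097656)
top  placed [ 0.5 68. ] [47. 47.] 1.2 125.30305825204768
top  placed [1.5 0.5] [46. 47.] 1.5 124.94795362146411
top  placed [  3.1 -65.8] [46. 47.] -0.1 125.14722670022249
top front jaw inner x [-57.4 -19.9]
top back jaw inner x [30.1 64.9]
side scraper ((447.2504577636719, 370.8924560546875), (48.15929412841797, 58.21366882324219), 25.254255294799805)
side  placed [-1.5 66.4] [49. 47.] -1.2 125.25609239875132
side  placed [-0.3 -0.1] [50. 47.] 1.4 125.05508173389617
side  placed [  1.4 -67.9] [51. 46.] 0.2 124.8706528145736
side front jaw inner x [-113.2  -15.6]
side back jaw inner x [ 7.7 62.8]
[ 0.3828 -0.1103  0.2247] [-3.1399e+00 -5.0000e-04  1.3741e+00]
top 0.92 70 ((467.8815612792969, -66.06828308105469), 57.9091682434082) 610.3664074898742
top 0.63 258 ((598.966796875, -121.77528381347656), 30.41164779663086) 132.82353630289617
side 0.84 74 ((498.3219299316406, -34.82408142089844), 13.13513469696045) 106.72540363286592
```

View pics/g3.png

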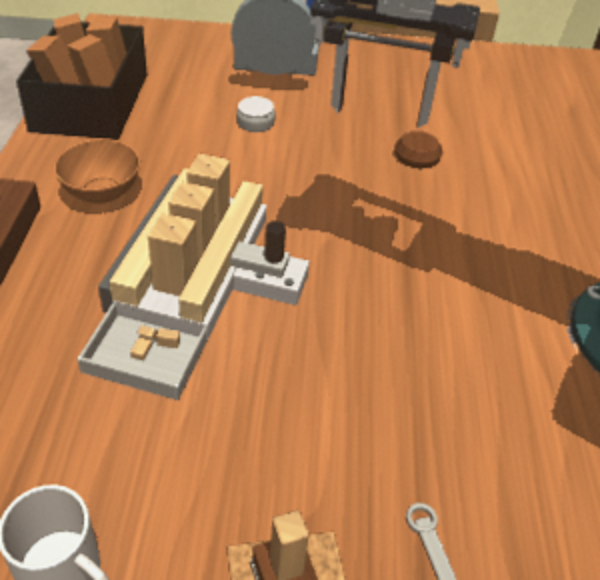

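The view shows all three blanks upright and square between the open jaws, with their tops at (208,165), (190,192) and (172,230). The chips are in the tray near (155,343), the post is at (275,240) and the scraper is on its mat at (290,545). Next I grip the post.

Call:
{"op": "move_arm", "data": {"steps": [0,0,0,0.1165,0.076,0,0.65,0,0,0,0.1165,0.076,0,0.65,0,0,0,0.1165,0.076,0,0.65,0,0,0,0.1165,0.076,0,0.65,0,0,0,0.1165,0.076,0,0.65,0,0,0,0.1165,0.076,-0.04,0.65,0,0,0,0.1165,0.076,-0.08,0.65,0,0,0,0.1165,0.076,-0.11,0.65,0,0,0,0.1165,0.076,-0.13,0.65,0,0,0,0.1165,0.076,-0.14,0.65,0,0,0,0.1165,0.076,-0.14,0.65]}}

```text
time: 37.1
tool_pos: [0.4973, -0.0349, 0.0847]
ee_rot: [-3.139, 0.0, 1.373]
wrist_force: [-0.5, -0.6, -0.5]
width: 0.0612
finger_force: 0.0
```

Call:
{"op": "move_arm", "data": {"steps": [0,0,0,0,0,0,0.1,0,0,0,0,0,0,0.1,0,0,0,0,0,0,0.1,0,0,0,0,0,0,0.1,0,0,0,0,0,0,0.1,0,0,0,0,0,0,0.1,0,0,0,0,0,0,0.1,0,0,0,0,0,0,0.1,0,0,0,0,0,0,0.1]}}

```text
time: 38.0
tool_pos: [0.4984, -0.0342, 0.0862]
ee_rot: [-3.141, 0.0, 1.374]
wrist_force: [-3.7, 0.2, 6.3]
width: 0.0248
finger_force: 30.0
```

Call:
{"op": "move_arm", "data": {"steps": [0,0,0,0.001,-0.0002,0,0.1,0,0,0,0.002,-0.0004,0,0.1,0,0,0,0.003,-0.0006,0,0.1,0,0,0,0.004,-0.0008,0,0.1,0,0,0,0.005,-0.001,0,0.1,0,0,0,0.006,-0.0012,0,0.1,0,0,0,0.007,-0.0014,0,0.1,0,0,0,0.0078,-0.0016,0,0.1,0,0,0,0.0078,-0.0016,0,0.1]}}

```text
time: 38.9
tool_pos: [0.5055, -0.0357, 0.0862]
ee_rot: [-3.139, 0.0, 1.374]
wrist_force: [-5.2, 1.0, 6.1]
width: 0.0248
finger_force: 30.0
```

Call:
{"op": "move_arm", "data": {"steps": [0,0,0,0.0005,-0.0001,0,0.1,0,0,0,0.001,-0.0002,0,0.1,0,0,0,0.0015,-0.0003,0,0.1,0,0,0,0.002,-0.0004,0,0.1,0,0,0,0.002,-0.0004,0,0.1]}}

```text
time: 39.4
tool_pos: [0.5072, -0.036, 0.0862]
ee_rot: [-3.139, 0.0, 1.374]
wrist_force: [-6.2, 1.2, 6.5]
width: 0.0252
finger_force: 30.0
```

Call:
{"op": "move_arm", "data": {"steps": [0,0,0,0.0005,-0.0001,0,0.1,0,0,0,0.001,-0.0002,0,0.1,0,0,0,0.001,-0.0002,0,0.1]}}

```text
time: 39.7
tool_pos: [0.5082, -0.0362, 0.0862]
ee_rot: [-3.138, 0.0, 1.374]
wrist_force: [-6.8, 0.9, 7.2]
width: 0.0246
finger_force: 30.0
```

Call:
{"op": "move_arm", "data": {"steps": [0,0,0,0.0005,-0.0001,0,0.1,0,0,0,0.001,-0.0002,0,0.1,0,0,0,0.001,-0.0002,0,0.1]}}

```text
time: 40.0
tool_pos: [0.5083, -0.0362, 0.0862]
ee_rot: [-3.136, 0.0, 1.374]
wrist_force: [-8.9, 1.0, 8.8]
width: 0.025
finger_force: 30.0
```

Call:
{"op": "move_arm", "data": {"steps": [0,0,0,0.0005,-0.0001,0,0.1,0,0,0,0.001,-0.0002,0,0.1,0,0,0,0.001,-0.0002,0,0.1]}}

```text
time: 40.3
tool_pos: [0.5083, -0.0362, 0.0862]
ee_rot: [-3.134, 0.0, 1.374]
wrist_force: [-11.0, 2.8, 10.4]
width: 0.0251
finger_force: 30.0
```

Call:
{"op": "move_arm", "data": {"steps": [0,0,0,0.001,-0.0002,0,0.1,0,0,0,0.002,-0.0004,0,0.1,0,0,0,0.002,-0.0004,0,0.1,0,0,0,0.002,-0.0004,0,0.1,0,0,0,0,0,0,0.1,0,0,0,0,0,0,0.1,0,0,0,0,0,0,0.6,0,0,0,0,0,0,0.6,0,0,0,0,0,0,0.6,0,0,0,0,0,0,0.6,0,0,0,0,0,0,0.6]}}

```text
time: 41.4
tool_pos: [0.5118, -0.037, 0.0855]
ee_rot: [3.141, -0.0, 1.374]
wrist_force: [0.5, 0.1, 0.2]
width: 0.056
finger_force: 0.0
```

Call:
{"op": "move_arm", "data": {"steps": [0,0,0,0,0,0.03,0.6,0,0,0,0,0,0.07,0.6,0,0,0,0,0,0.12,0.6,0,0,0,-0.12,-0.07,0.14,0.6,0,0,0,-0.12,-0.07,0.14,0.6,0,0,0,-0.12,-0.07,0.14,0.6,0,0,0,-0.12,-0.07,0.14,0.6,0,0,0,-0.12,-0.07,0.14,0.6,0,0,0,-0.12,-0.07,0.14,0.6]}}

```text
time: 42.3
tool_pos: [0.3922, -0.1066, 0.2253]
ee_rot: [-3.142, -0.001, 1.374]
wrist_force: [0.3, -0.7, 0.2]
width: 0.0563
finger_force: 0.0
```

```bash
python3 g.py g4
python3 - <<'E'
from h import *
p,d=snapshot("side");W=cloud("side",d)
for s in silhouettes("side","jaw_post")[:2]:
    w=W[s["pixels"]]*1000;w=w[w[:,2]>95]
    if len(w)>5:print(s["score"],len(w),cv2.minEnclosingCircle(w[:,:2].astype(np.float32)))
E
```

```text
42.3 [ 0.3922 -0.1066  0.2253] [-3.1416e+00 -5.0000e-04  1.3744e+00] 0.05631431131779516
top scraper ((448.9687194824219, 370.6239929199219), (48.719818115234375, 57.31951904296875), 25.786500930786133)
top  placed [ 6.3 67.6] [47. 47.] 0.8 125.4262740492661
top  placed [6.2 0.6] [46. 47.] 0.1 125.11436595179723
top  placed [  6.  -65.7] [46. 47.] -0.2 124.63234183234655
top front jaw inner x [-46.2 -16. ]
top back jaw inner x [29.4 64.7]
side scraper ((447.1653137207031, 370.8957214355469), (48.26924514770508, 57.69872283935547), 25.188020706176758)
side  placed [ 4.6 66.3] [48. 47.] 1.5 125.15743073832215
side  placed [ 4.5 -0.6] [48. 46.] -0.1 125.25280699169735
side  placed [  4.5 -66.6] [50. 47.] -0.3 125.18838370597636
side front jaw inner x [-99.7 -11.6]
side back jaw inner x [ 9.4 63.1]
[ 0.3923 -0.1064  0.225 ] [-3.1405e+00 -5.0000e-04  1.3753e+00]
0.68 72 ((510.464599609375, -36.40244674682617), 13.919218063354492)
```

View pics/g4.png

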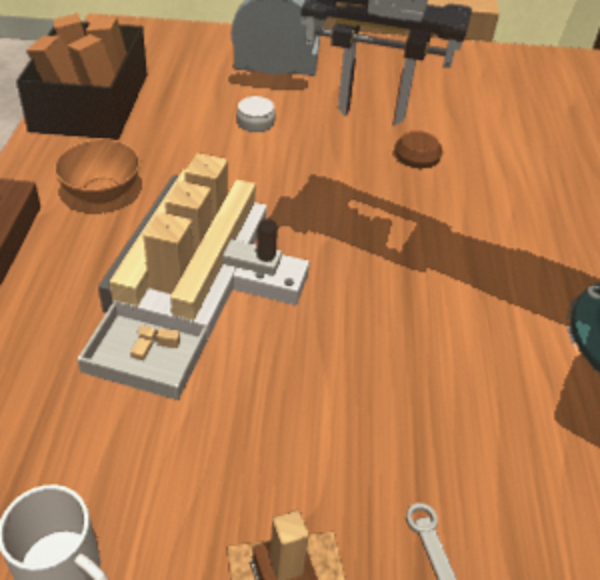

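The view shows the jaw closed against all three blanks, with its post now at (266,240). The chips are still in the tray and the scraper is on its mat, so I'm handing in.

```bash
python3 -c "
from bench import *
print(close_job())"
```

```text
the job is handed in; nothing more can be done
None
```

The job is handed in at about 42 s of the 210 s allowed. The last pictures show all three chips in the tray, the scraper upright about 8 mm from its mat's middle, and the three blanks clamped square with the jaw at about 12 mm. No verdict was returned.

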